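# Pry open the dial hood and hold the feed dial at its third click

## Robot

A 7-joint arm with a two-finger parallel gripper is mounted at the origin on the work surface. World frame = base frame: x ahead of the robot, y to its left, z up, the work surface at z = 0. Lengths are in m, angles in rad, forces in N, time in s.
With the tool pointing down it reaches from about 0.4 to 0.85 m from the base axis. Payload 10.4 kg.
Tool frame: the origin (TCP) lies at the very end of the fingers, on their centre line; the grasp point (between the pads) lies r.tcp_to_grasp behind it (r.tcp_to_grasp is the distance from the TCP to the grasp point, in m); z points along the fingers, y is the line along which they close (so a half turn about z gives the same grasp; the last joint's range is limited). The gripper opens to 87 mm and grips with 3 to 60 N. Pads are 19 mm wide; open, the fingers measure 117 mm over their backs; the gripper's body (75 mm by 190 mm) begins 51 mm behind the grasp point.
Start: joints at [1.265, 0.332, -0.065, 1.46, 0.022, 1.35, -0.088], TCP at [0.174, -0.6, 0.223] pointing down, gripper open.
Joint ranges: [-2.6, 2.6], [-0.5, 2.12], [-1.47, 1.34], [0.16, 2.42], [-1.27, 4.41], [0.06, 2.06], [-2.6, 2.6]. Speed limits (rad/s): [2.22, 2.22, 2.79, 2.79, 3.14, 3.14, 3.14].

## Interface

Orientations are given as a unit quaternion [x, y, z, w].
In Python, from bench import monitor, cams, ticket, r gives the robot as it stands.
- The arm moves only by the shell command python3 -m crank 'ROWS' [OPENING] [FORCE]. ROWS is a JSON object whose one key "steps" holds a list of rows, each a list of 2 entries, a list of its own where there are three numbers: the shift along the world's x, y, z in units of 25 mm (1.0 is 25 mm), then the turn, a rotation vector about the world's x, y, z in units of 5 degrees (1.0 is 5 degrees). In form: {"steps": [[[x, y, z], [ax, ay, az]], ...]}. A call has 1 to 10 rows; each row shifts and turns the commanded pose from where the row before left it; what a row does not reach is not made up. A row lasts 1/12 s, in which the tool goes at most 41.7 mm and 7.16 degrees, less where a joint would pass 70% of its speed; a pose out of reach is approached as far as the arm can. A call is refused whole if a number of a shift passes 1 or a number of a turn 1, either way. A call with a gripper value outside its range is refused whole. OPENING is the finger opening in mm, from 0 to 87, set as the call begins (- or left out, the last holds). The fingers move at their own pace and stop on an object; FORCE is the grip in N (left out, the last holds). Time passes only in rows, so rows that do not move let the fingers close. It gives the time, the measured TCP pose, the force, the opening and the grip force at its end, in the units of the state.
- monitor.read_state(): the state, without advancing time (a new reading comes with each control period).
- cams.camera(name): name is "scene" or "top" or "wrist"; returns a dict with "pixels" (400x640x3 uint8, blue, green, red), "z_map" (400x640 float32, m along the optical axis (not along the pixel's ray), 0 where there is no reading), "vfov" (degrees; the focal length in pixels is half the picture's height over the tangent of half this angle, whatever the lens; pixels are square), "cx", "cy" (the principal point, pixels), "T" (4x4, takes a point from camera to world coordinates). Camera axes: x right, y up, looking along -z (the intrinsics and any distortion apply to the point x, -y, -z); pixel columns grow to the right and rows downward; lengths in m; the calibration is good to about 2 mm. A picture is of the moment at which its call begins.
- ticket.close_job(): hands the job in; it is judged then, once.
The state is a dict: "time": time; "joint_positions": joint angles; "joint_vel": joint speeds; "joint_torque": joint torques, N m; "ee_pos": TCP position; "eef_rot": TCP orientation; "ft_force": force on the tool from outside, world axes, zero at the start; "torque": the same for the moment, N m; "width": finger opening in m; "grip_force": force on a finger pad.
Only numpy, scipy, OpenCV 4.12 (cv2) and the standard library are available. Lean on these libraries where they do the work, as an engineer would, in place of code of your own. Each camera call takes 0.05 s, during which the arm holds its last target. There are 200 camera calls.

## Task

Use the thin steel blade to lever the clear hood on the parts organizer open and swing it back until it stands about upright, keeping your fingers off the hood until it is open, then lay the blade back down flat on the table. With the fingers, press the lever of the spring-return feed dial down past its first two clicks to the third, not on to the fourth, leaving the small parts on the table undisturbed. The dial springs back if let go, so finish while still holding the lever down at the third click.

Things in the scene. Friction and masses are not known exactly. Their poses are not given: they have to be found in the camera images.
- organizer: Fixed dark rosewood organizer. Origin on the table under the dial bay's centre; own +x points away from the robot, through the hood's hinge. The bay's deck, 60 mm high, covers x -75..85, y -60..60 mm. Beyond it at y 60..250: a 90 mm high block with a copper funnel (rim 148 mm high, 92 mm across, at x -37, y 155), bins behind it, a small steel cup before it (x -112, y 155).
- well (a point): centre of the open well in the deck, at deck height (organizer x 0, y 0, height 60 mm). The well spans x -50..50, y -34..34 mm, is 42 mm deep, lies under the hood and holds the dial; two bearing cheeks with brass pointers rise to 83 mm beside the dial at y = +-23.5 mm, x 19..41.
- notch (a point): middle of the mouth of a notch in the deck's front edge, on the organizer's front face (x -75, y 0, height 55 mm). The notch is 36 mm wide (y), 10 mm deep (height 50 to 60 mm) and runs through to the well. A blade pushed in level along organizer +x goes under the hood's lip.
- hood (a joint): angle of the clear polycarbonate hood (110 x 84 x 55 mm, about 70 g) over the dial, hinged along its far lower edge: 0 closed, 1.57 upright, 1.75 stop. It opens upward and away from the robot and stays where it is left (stiff hinge; lifting at the lip takes about 1 N). Shut, its lower edge lies on the deck.
- hood_hinge (a point): middle of the hood's hinge line (organizer x 55, y 0, height 60 mm); it runs along the organizer's y.
- hood_lip (a point): outer lower edge of the flat lip (70 mm wide, 22 deep, 4 thick) at the hood's front, 129 mm from the hinge, nearly flush with the organizer's front face. The lip lies on the deck over the notch; its underside is in a plane through the hinge line. Behind the lip the hood is hollow.
- blade: Loose pry tool lying flat, about 60 g. Origin under the handle's centre, own +x towards the tip. Wooden handle 95 x 16 x 20 mm (x, y, z). Steel blade 12 mm wide, 3 mm thick, level, its middle 10 mm above the handle's underside, from the handle's end (x 47.5) to x 112.5 mm. Centre of mass at about x 16 mm.
- blade_tip (a point): middle of the blade's tip (x 112.5, height 10 mm in the tool's frame).
- dial (a joint): turn of the spring-return dial: a drum on a level axle along organizer y, with a lever towards the robot. 0: rest, lever 0.5 rad above level; grows as the lever is pressed down. Clicks at 0.34, 0.68, 1.02 (third, lever 0.52 rad below level); humps beside the third at 0.85 and 1.19; beyond is the fourth, stop at 1.35. Springs back to 0 from anywhere; takes 3 to 11 N at the roller.
- axle (a point): middle of the dial's axle (organizer x 30, y 0, height 73 mm). The drum is 44 mm across, 38 mm wide. Dark lines across its rim pass under the brass pointers at the clicks; the third click's line is the broad one.
- roller (a point): centre of the roller at the lever's end, 60 mm from the axle: 12 mm thick, 36 mm long along organizer y. Height 73 + 60 sin(0.5 - turn) mm, organizer x 30 - 60 cos(0.5 - turn) mm: at rest 102 high at x -23, at the third click 43 high at x -22. Press on it from above.
- motor: bystander: grey drone motor, 31 mm across, 34 mm tall, origin under its centre. Leave alone.
- clamp: bystander: purple U-shaped arm clamp 45 x 32 x 18 mm, origin under its centre. Leave alone.
- receiver: bystander: black receiver case 42 x 26 x 12 mm, origin under its centre. Leave alone.
- guard: bystander: clear ring-shaped prop guard, 124 mm across, 14 mm tall, origin under its centre. Leave alone.
Things that resemble listed ones, but are neither listed nor needed, are in the scene too. What is shaped like the blade but blue or orange is not meant.

How it is judged:
On the way, in this order (a step that is already met when the one before it is completed fails the run):
1. the blade is lifting the hood (contact force between blade and hood above 0.1 N and value of joint hood above 0.1 rad), for 0.05 s.
2. the hood stands open, at least 1.25 rad (value of joint hood above 1.25 rad), for 0.2 s.
3. the blade lies flat on the table, let go (height (world z) of blade below 0.012 m and angle between blade's own z axis and vertical below 0.15 rad and contact force between the fingers and blade below 0.1 N), for 0.2 s.
At the end, for the whole second after the job is handed in: The fingers are still pressing the dial lever (over 1.5 N) and hold the dial in its third click (0.87 to 1.17 rad) through the last second; the hood is open more than 1.2 rad; the blade lies flat and still on the table (value of joint dial between 0.87 and 1.17 rad and contact force between the fingers and dial above 1.5 N and value of joint hood above 1.2 rad and height (world z) of blade below 0.012 m and angle between blade's own z axis and vertical below 0.15 rad and linear speed of blade below 0.02 m/s); the arm keeps its last pose, push and grip.
It fails at once if the hood touched by the robot before it is open (below 1.2 rad) (contact force between any of the arm, the fingers and hood above 1 N and value of joint hood below 1.2 rad).
It fails at once if the dial pushed on to the fourth click (value of joint dial above 1.22 rad).
It fails at once if a small part on the table moved more than 30 mm (distance of any of motor, clamp, receiver, guard from where it was at the start of the episode above 0.03 m).
It also fails if it takes over 61 s, if anything falls off the work surface, if the arm or the gripper's body presses on something with over 40 N, if the wrist force passes 120 N, or if a joint passes its speed limit or range.

## Working session

There is one attempt and no reset: what is moved stays moved. The work goes in short steps, Python scripts to look and compute and a shell command to move; the robot and the scene stay as the last step left them, time stands still between calls to the robot, and variables do not carry over. Pictures are saved under pics/ and viewed, at most 11 in all, crops included, and the job is handed in when it is done.

```bash
ls; mkdir -p pics
cat > h.py <<'E'
import numpy as np, cv2
from bench import monitor, cams, ticket, r
def snap(n):
    c=cams.camera(n); c['f']=200/np.tan(np.radians(c['vfov'])/2); return c
def pts(c):
    z=c['z_map']; v,u=np.mgrid[0:400,0:640]
    p=np.stack([(u-c['cx'])/c['f']*z,-(v-c['cy'])/c['f']*z,-z,np.ones_like(z)],-1)
    return (p@np.array(c['T']).T)[...,:3]
def ray(c,u,v,h):
    T=np.array(c['T']); d=T[:3,:3]@np.array([(u-c['cx'])/c['f'],-(v-c['cy'])/c['f'],-1]); o=T[:3,3]
    return o+d*(h-o[2])/d[2]
def proj(c,p):
    T=np.array(c['T']); q=T[:3,:3].T@(np.array(p)-T[:3,3]); return c['cx']+c['f']*q[0]/-q[2], c['cy']-c['f']*q[1]/-q[2]
E
python3 - <<'E'
from h import *
import pickle
for n in ['top','scene']:
    c=snap(n); cv2.imwrite(f'pics/{n}0.png',c['pixels']); pickle.dump(c,open(n+'.pkl','wb'))
    print(n,c['vfov'],c['cx'],c['cy'],np.round(c['T'],3).tolist(),[k for k in c])
print(monitor.read_state(), r.tcp_to_grasp)
E
```

```text
pics
top 44.49001605183407 317.1077403619673 198.72457065379746 [[0.054, 0.977, -0.206, 0.298], [-0.999, 0.051, -0.017, -0.058], [-0.006, 0.207, 0.978, 1.213], [0.0, 0.0, 0.0, 1.0]] ['pixels', 'z_map', 'vfov', 'cx', 'cy', 'T', 'f']
scene 52.41401244114441 312.3946880300074 191.59239593319427 [[0.249, -0.7, 0.669, 1.351], [0.968, 0.166, -0.187, -0.269], [0.02, 0.694, 0.72, 0.969], [0.0, 0.0, 0.0, 1.0]] ['pixels', 'z_map', 'vfov', 'cx', 'cy', 'T', 'f']
{'time': 0.1, 'joint_positions': array([ 1.26539952,  0.33280516, -0.06470348,  1.46085186,  0.02160748,
        1.34990551, -0.0884653 ]), 'joint_vel': array([ 1.05005034e-03, -5.17611908e-04, -1.61204242e-03, -3.24675251e-03,
       -4.94658051e-04,  9.54842790e-05, -4.23636733e-04]), 'joint_torque': array([ 1.40968583e-03, -6.24546790e+01,  2.48345488e-02, -3.90724611e+01,
       -6.12821896e-02,  3.65911459e-02,  5.55034717e-05]), 'ee_pos': array([ 0.17430083, -0.59984241,  0.22183832]), 'eef_rot': array([ 9.90015551e-01,  1.40956743e-01, -1.21299201e-04, -6.25417601e-04]), 'ft_force': array([ 0.23251039, -0.08812647,  0.33461482]), 'torque': array([0.03373389, 0.03475837, 0.0035886 ]), 'grip_force': 0.0, 'width': 0.08686614442364925} 0.0187
```

View pics/top0.png

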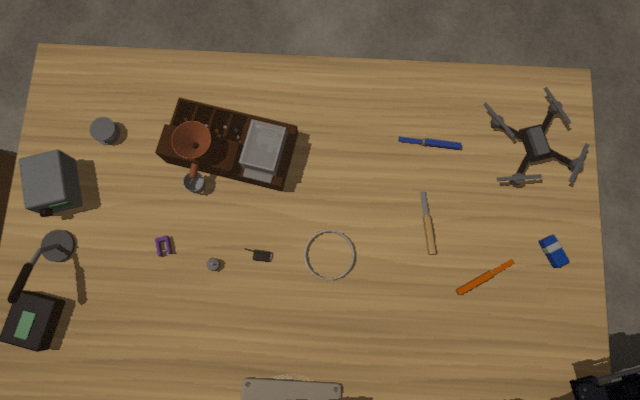

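View pics/scene0.png

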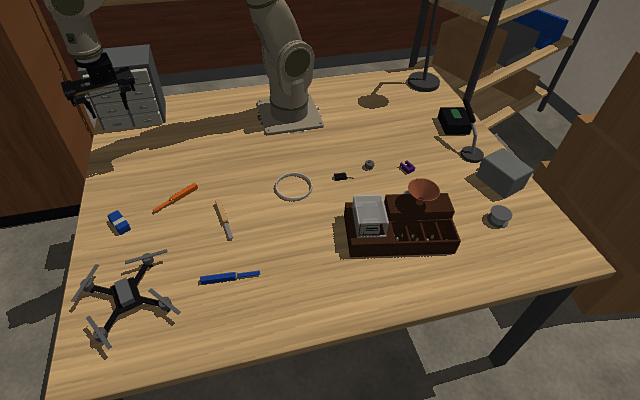

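The top view shows the wanted blade (wood handle about (430,237), tip at (423,193)) and the organizer around (230,145), with its hood at (263,150) and funnel at (191,140). The scene view agrees: blade at (222,218), hood at (370,215).

Run:
```python
from h import *
import pickle
c=pickle.load(open('top.pkl','rb')); P=pts(c); im=c['pixels']
print('table z',np.median(P[280:300,300:400,2]))
# blade
m=np.zeros((400,640),bool); m[185:262,412:442]=1
hm=m&(P[...,2]>0.006); q=P[hm]; print('blade n',len(q), q.min(0),q.max(0))
mu=q[:,:2].mean(0); d=np.linalg.svd(q[:,:2]-mu)[2][0]; d=d*np.sign(d[0]); s=(q[:,:2]-mu)@d
print(mu,d,'yaw',np.degrees(np.arctan2(d[1],d[0])),s.min(),s.max())
hd=q[q[:,2]>0.015]; sh=(hd[:,:2]-mu)@d; print('handle',hd.mean(0),sh.min(),sh.max(),np.median(hd[:,2]))
# funnel
hsv=cv2.cvtColor(im,cv2.COLOR_BGR2HSV)
fm=np.zeros_like(m); fm[110:175,160:225]=1
rim=fm&(P[...,2]>0.135); q=P[rim]; print('rim',len(q),q[:,2].max()); 
cn=cv2.convexHull(np.argwhere(rim)[:,::-1].astype(np.int32)); e=cv2.fitEllipse(cn); print(e, ray(c,*e[0],0.148))
# organizer : deck and block
om=np.zeros_like(m); om[90:200,150:305]=1
q=P[om&(P[...,2]>0.04)]
rect=cv2.minAreaRect(q[:,:2].astype(np.float32)); print('org rect',rect, cv2.boxPoints(rect).tolist())
dk=P[om&(abs(P[...,2]-0.06)<0.004)]; print('deck n',len(dk)); rect=cv2.minAreaRect(dk[:,:2].astype(np.float32)); print(rect,cv2.boxPoints(rect).tolist())
hd=P[om&(abs(P[...,2]-0.115)<0.006)]; rect=cv2.minAreaRect(hd[:,:2].astype(np.float32)); print('hoodtop',len(hd),rect)
bk=P[om&(abs(P[...,2]-0.09)<0.004)]; rect=cv2.minAreaRect(bk[:,:2].astype(np.float32)); print('block',len(bk),rect,cv2.boxPoints(rect).tolist())
big=cv2.resize(im[90:200,150:310],None,fx=5,fy=5,interpolation=cv2.INTER_CUBIC); cv2.imwrite('pics/orgc.png',big)
for n,(u,v) in dict(motor=(214,265),clamp=(164,246),rec=(261,255),guard=(330,255)).items(): print(n,ray(c,u,v,0.01))
```

```text
table z 0.00016323842369148078
blade n 440 [ 0.29773629 -0.34880931  0.00600549] [ 0.59302108 -0.05774898  1.21339024]
[ 0.49476624 -0.30922449] [ 0.93499253 -0.35466741] yaw -20.773061953719797 -0.27341169956717887 0.10215354551773405
handle [ 0.47230435 -0.30979232  0.05433589] -0.27341169956717887 0.07048007852954466 0.019718864326876306
rim 587 1.2133902374788994
((188.77061462402344, 126.98208618164062), (62.76943588256836, 83.87181854248047), 13.075300216674805) [0.67508326 0.2645798  0.148     ]
org rect ((0.5945905447006226, 0.09380009770393372), (0.5977274179458618, 0.2950934171676636), 53.32026290893555) [[0.2977362871170044, -0.05774891376495361], [0.5343973636627197, -0.23402047157287598], [0.8914448022842407, 0.24534910917282104], [0.6547837257385254, 0.4216206669807434]]
deck n 1353
((0.6613703370094299, 0.1922917366027832), (0.3111584186553955, 0.19364309310913086), 78.9045181274414) [[0.5364181995391846, 0.05825342237949371], [0.7264417409896851, 0.020987853407859802], [0.7863224744796753, 0.3263300657272339], [0.5962989330291748, 0.3635956048965454]]
hoodtop 1794 ((0.6655955910682678, 0.16243766248226166), (0.2196873426437378, 0.1123989075422287), 79.41622924804688)
block 1460 ((0.6451635956764221, 0.20127911865711212), (0.30942627787590027, 0.10643921792507172), 89.08702850341797) [[0.5894856452941895, 0.04743359982967377], [0.6959112882614136, 0.04573763906955719], [0.7008415460586548, 0.35512465238571167], [0.5944159030914307, 0.35682058334350586]]
motor [0.37226196 0.20607003 0.01      ]
clamp [0.41211972 0.33405546 0.01      ]
rec [0.40274684 0.0929752  0.01      ]
guard [ 0.41175965 -0.07631285  0.01      ]
```

View pics/orgc.png

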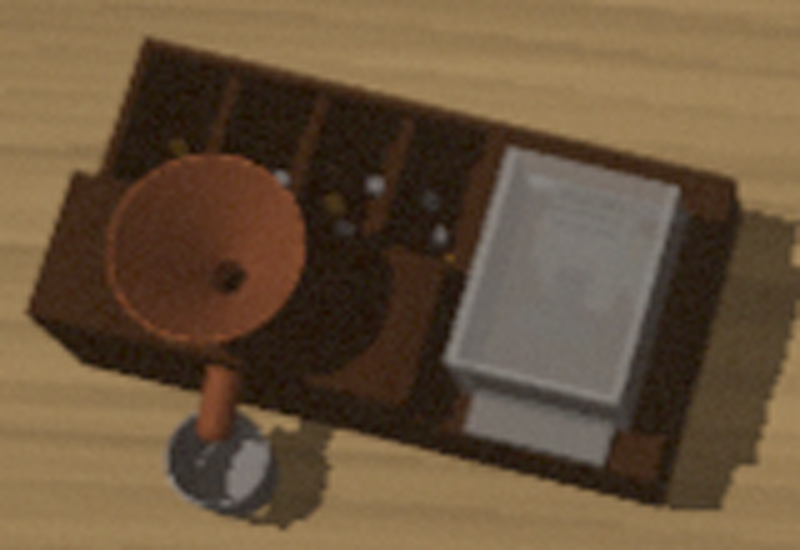

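The crop shows the lip as a light quad (front edge crop (465,430)–(605,465)) below the hood's top quad (510,150),(680,187),(617,405),(450,362), with the funnel rim centred near (207,248).

Run:
```python
from h import *
import pickle
c=pickle.load(open('top.pkl','rb')); P=pts(c); im=c['pixels']; ok=c['z_map']>0.2
def box(a,b,x,y):
    m=np.zeros((400,640),bool); m[a:b,x:y]=1; return m&ok
q=P[box(185,262,412,442)&(P[...,2]>0.006)&(P[...,2]<0.04)]
mu=q[:,:2].mean(0); d=np.linalg.svd(q[:,:2]-mu)[2][0]; d=d*np.sign(d[0]); s=(q[:,:2]-mu)@d
print('blade',len(q),mu,d,'yaw',np.degrees(np.arctan2(d[1],d[0])),s.min(),s.max())
h=q[q[:,2]>0.015]; sh=(h[:,:2]-mu)@d; print('handle',h.mean(0),sh.min(),sh.max(),np.median(h[:,2]))
g=lambda x,y,z: ray(c,150+(x-2)/5,90+(y-2)/5,z)
print('lip front',g(465,430,.064),g(605,465,.064))
for p in [(510,150),(680,187),(617,405),(450,362)]: print('hood top',g(*p,.115))
fr=P[box(110,175,160,225)&(P[...,2]>0.141)&(P[...,2]<.16)]
(x,y),rr=cv2.minEnclosingCircle(fr[:,:2].astype(np.float32)); print('funnel',x,y,rr,len(fr), g(207,248,.148))
o=P[box(90,200,150,305)&(P[...,2]>0.03)&(P[...,2]<.2)]; 
R=cv2.minAreaRect(o[:,:2].astype(np.float32)); print('org',R,np.round(cv2.boxPoints(R),4).tolist())
```

```text
blade 432 [ 0.49841494 -0.31388145] [0.9904572  0.13782068] yaw 7.921757898522083 -0.08295450683716166 0.09657123058439887
handle [ 0.47755452 -0.31737257  0.01947711] -0.07083793609488982 0.07302850001309552 0.01956733050548265
lip front [0.58756639 0.14576413 0.064     ] [0.57366837 0.07652508 0.064     ]
hood top [0.71293618 0.12704689 0.115     ]
hood top [0.69858038 0.04499036 0.115     ]
hood top [0.59036501 0.06709712 0.115     ]
hood top [0.60702357 0.14652861 0.115     ]
funnel 0.6469767093658447 0.2558858394622803 0.04611087962985039 381 [0.645972   0.25629022 0.148     ]
org ((0.6468132734298706, 0.19548854231834412), (0.3125655949115753, 0.22344337403774261), 78.9045181274414) [[0.507099986076355, 0.06360000371932983], [0.7264000177383423, 0.020600000396370888], [0.7864999771118164, 0.3273000121116638], [0.567300021648407, 0.37040001153945923]]
```

Run:
```python
from h import *
import pickle
c=pickle.load(open('top.pkl','rb')); P=pts(c); im=c['pixels']
a=im[185:262,405:450]
hsv=cv2.cvtColor(a,cv2.COLOR_BGR2HSV)
m=(P[185:262,405:450,2]>0.0065)&(P[185:262,405:450,2]<.03)
m=m.astype(np.uint8); n,l,st,ce=cv2.connectedComponentsWithStats(m); k=1+np.argmax(st[1:,4]); print(st)
v,u=np.nonzero(l==k); 
for row in range(v.min(),v.max()+1,4):
    s=u[v==row]; print(row+185,405+s.min(),405+s.max(),hsv[row,s].mean(0).round(), P[row+185,405+s,2].mean().round(4))
vis=cv2.resize(np.hstack([a,cv2.cvtColor((l==k).astype(np.uint8)*255,cv2.COLOR_GRAY2BGR)]),None,fx=7,fy=7,interpolation=cv2.INTER_NEAREST); cv2.imwrite('pics/bl.png',vis)
```

```text
[[   0    0   45   77 3040]
 [  14    3    1    1    1]
 [  16    6   15   64  413]
 [   6   10    1    1    1]
 [  37   12    1    1    1]
 [  25   17    2    1    2]
 [  36   17    1    1    1]
 [   3   19    1    1    1]
 [  10   29    1    1    1]
 [   3   50    1    1    1]
 [   5   51    1    1    1]
 [  31   56    1    1    1]
 [  13   69    1    1    1]]
191 421 423 [ 17.  70. 127.] 0.0105
195 421 425 [ 14.  32. 106.] 0.0099
199 422 426 [ 11.  36. 109.] 0.0114
203 422 426 [ 13.  32. 112.] 0.0117
207 423 427 [ 11.  30. 110.] 0.0123
211 423 428 [ 13.  42. 108.] 0.0115
215 424 429 [ 18. 139. 134.] 0.0187
219 424 430 [ 18. 126. 141.] 0.0199
223 424 431 [ 18. 126. 136.] 0.0174
227 425 431 [ 18. 129. 145.] 0.0181
231 425 432 [ 18. 125. 140.] 0.017
235 426 433 [ 18. 126. 135.] 0.0192
239 427 433 [ 18. 126. 146.] 0.02
243 428 434 [ 18. 125. 145.] 0.0203
247 428 435 [ 18. 125. 141.] 0.0178
251 429 435 [ 18. 125. 147.] 0.0208
```

View pics/bl.png

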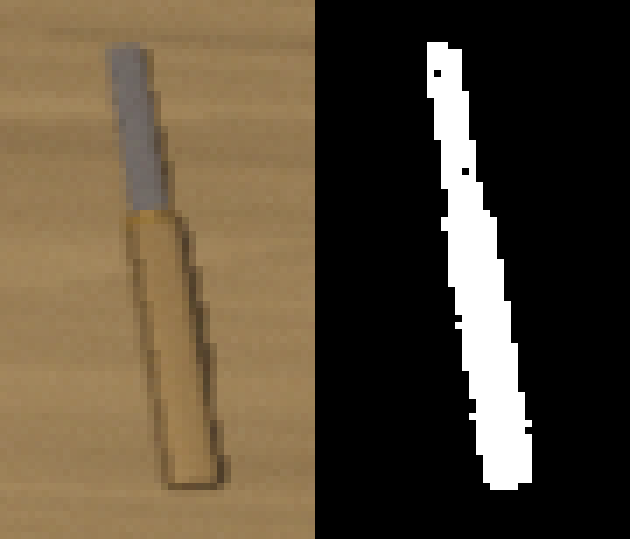

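The crop shows the steel blade's tip at (422.4,190.7), handle junction at (425.6,214.5), handle butt at (432,253.5).

Run:
```python
from h import *
import pickle
c=pickle.load(open('top.pkl','rb'))
t=ray(c,422.4,190.7,.0115);j=ray(c,425.6,214.3,.0115);j2=ray(c,425.6,214.3,.02);e=ray(c,432.1,253.5,.01)
print(t,j,j2,e,np.linalg.norm(t-e),np.linalg.norm(t-j))
d=(t-e)[:2]; yaw=np.arctan2(d[1],d[0]); print(np.degrees(yaw)); d/=np.linalg.norm(d)
print('origin from tip',t[:2]-.1125*d,'from end',e[:2]+.0475*d)
s=monitor.read_state(); print(s['ee_pos'])
```

```text
[ 0.58532776 -0.30076481  0.0115    ] [ 0.52537165 -0.3092818   0.0115    ] [ 0.52376177 -0.30750291  0.02      ] [ 0.42874581 -0.32628324  0.01      ] 0.15865481227157496 0.06055802842043885
9.256218151723141
origin from tip [ 0.47429263 -0.3188604 ] from end [ 0.4756273  -0.31864288]
[ 0.17430083 -0.59984241  0.22183832]
```

```bash
python3 -m crank '{"steps":[[[1,1,0],[0,0,-0.2]],[[1,1,0],[0,0,-0.2]],[[1,1,0],[0,0,-0.2]],[[1,1,0],[0,0,-0.2]],[[1,1,0],[0,0,-0.2]],[[1,1,0],[0,0,-0.2]],[[1,1,0],[0,0,-0.2]],[[1,1,0],[0,0,0]],[[1,1,-0.5],[0,0,0]],[[1,1,-0.5],[0,0,0]]]}' 50 30
python3 -m crank '{"steps":[[[1,0.7,-1],[0,0,0]],[[1,0.5,-1],[0,0,0]],[[0.4,0,-1],[0,0,0]],[[0,0,-0.5],[0,0,0]],[[0,0,0],[0,0,0]],[[0,0,0],[0,0,0]]]}'
```

```text
time: 0.93
ee_pos: [0.4256, -0.349, 0.1977]
eef_rot: [0.997, 0.08, 0.0, 0.001]
ft_force: [0.9, -1.0, -0.4]
width: 0.0505
grip_force: 0.0
time: 1.43
ee_pos: [0.4832, -0.321, 0.11]
eef_rot: [0.997, 0.08, -0.001, -0.0]
ft_force: [0.2, -0.9, 0.2]
width: 0.0495
grip_force: 0.0
```

```bash
python3 -m crank '{"steps":[[[0.1,0.2,-1],[0,0,0]],[[0,0,-1],[0,0,0]],[[0,0,-1],[0,0,0]],[[0,0,-0.7],[0,0,0]],[[0,0,-0.3],[0,0,0]],[[0,0,-0.15],[0,0,0]],[[0,0,0],[0,0,0]],[[0,0,0],[0,0,0]]]}'
python3 - <<'E'
from h import *
c=snap('wrist'); cv2.imwrite('pics/w1.png',c['pixels']); print(monitor.read_state()['ee_pos'],monitor.read_state()['ft_force'])
E
```

```text
time: 2.1
ee_pos: [0.4876, -0.3161, 0.008]
eef_rot: [0.997, 0.08, 0.001, 0.001]
ft_force: [1.3, 0.7, -0.4]
width: 0.0498
grip_force: 0.0
[ 0.48771486 -0.31602171  0.00805169] [ 0.13560543 -0.57348826  0.20829487]
```

View pics/w1.png

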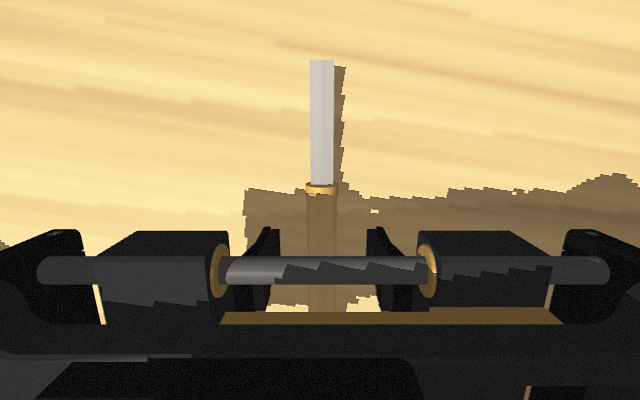

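The wrist view shows the blade (tip (322,60), handle at column 320) centred between the fingers and straight in line. Close on it.

```bash
python3 -m crank '{"steps":[[[0,0,-0.12],[0,0,0]],[[0,0,0],[0,0,0]],[[0,0,0],[0,0,0]],[[0,0,0],[0,0,0]],[[0,0,0],[0,0,0]],[[0,0,0],[0,0,0]],[[0,0,0],[0,0,0]]]}' 0 45
python3 -m crank '{"steps":[[[0,0,0.5],[0,0,0]],[[0,0,1],[0,0,0]],[[0,0,1],[0,0,0]],[[0,0,1],[0,0,0]],[[0,0,0.5],[0,0,0]],[[0,0,0],[0,0,0]],[[0,0,0],[0,0,0]]]}'
```

```text
time: 2.73
ee_pos: [0.487, -0.3152, 0.0034]
eef_rot: [0.997, 0.08, 0.0, 0.0]
ft_force: [-0.2, -0.4, -0.3]
width: 0.0155
grip_force: 45.0
time: 3.32
ee_pos: [0.487, -0.3153, 0.1036]
eef_rot: [0.997, 0.08, 0.0, 0.0]
ft_force: [-0.2, 0.2, -1.2]
width: 0.0155
grip_force: 45.0
```

```bash
python3 -m crank '{"steps":[[[-0.1,1,0],[0,0,-0.4]],[[-0.1,1,0],[0,0,-0.4]],[[-0.1,1,0],[0,0,-0.4]],[[-0.1,1,0],[0,0,-0.4]],[[-0.1,1,0],[0,0,-0.4]],[[-0.1,1,0],[0,0,-0.4]],[[-0.1,1,0],[0,0,-0.4]],[[-0.1,1,0],[0,0,-0.4]],[[-0.1,1,0],[0,0,-0.4]],[[-0.1,1,0],[0,0,-0.4]]]}'
python3 -m crank '{"steps":[[[-0.1,1,0],[0,0,-0.06]],[[-0.1,1,0],[0,0,0]],[[0,1,0],[0,0,0]],[[0,1,0],[0,0,0]],[[0,1,0],[0,0,0]],[[0,1,-0.5],[0,0,0]],[[0,1,-0.5],[0,0,0]],[[0,1,-0.5],[0,0,0]],[[0,0,0],[0,0,0]],[[0,0,0],[0,0,0]]]}'
python3 - <<'E'
from h import *
s=monitor.read_state(); print(s['ee_pos'],s['eef_rot'])
c=snap('wrist'); cv2.imwrite('pics/w2.png',c['pixels']); P=pts(c); z=c['z_map']
# blade tip region
hsv=cv2.cvtColor(c['pixels'],cv2.COLOR_BGR2HSV)
for v in range(50,200,10):
    print(v, P[v,322].round(4), c['pixels'][v,322])
E
```

```text
time: 4.15
ee_pos: [0.4605, -0.064, 0.1017]
eef_rot: [0.995, -0.095, -0.001, -0.0]
ft_force: [0.7, -0.0, -0.2]
width: 0.0154
grip_force: 45.0
time: 4.98
ee_pos: [0.4551, 0.1358, 0.0639]
eef_rot: [0.995, -0.095, -0.002, 0.0]
ft_force: [1.1, -0.5, -0.6]
width: 0.0156
grip_force: 45.0
[0.45509771 0.13577986 0.06385883] [ 9.95461748e-01 -9.51408160e-02 -2.02669307e-03  1.60545597e-04]
50 [5.683e-01 1.139e-01 2.000e-04] [152 218 243]
60 [0.551  0.1171 0.0706] [197 207 211]
70 [0.5465 0.118  0.0721] [198 206 212]
80 [0.5423 0.1188 0.0709] [194 204 210]
90 [0.5377 0.1197 0.0724] [195 205 212]
100 [0.5333 0.1206 0.0721] [200 207 218]
110 [0.5287 0.1214 0.0707] [193 204 212]
120 [0.5241 0.1223 0.0712] [196 209 215]
130 [0.5193 0.1232 0.0714] [197 206 214]
140 [0.5145 0.1242 0.071 ] [194 204 212]
150 [0.5096 0.1251 0.0713] [193 205 210]
160 [0.5048 0.126  0.0726] [192 202 210]
170 [0.4998 0.127  0.0728] [90 94 98]
180 [0.494  0.1281 0.0699] [89 93 97]
190 [0.491  0.1287 0.0792] [ 54  94 125]
```

View pics/w2.png

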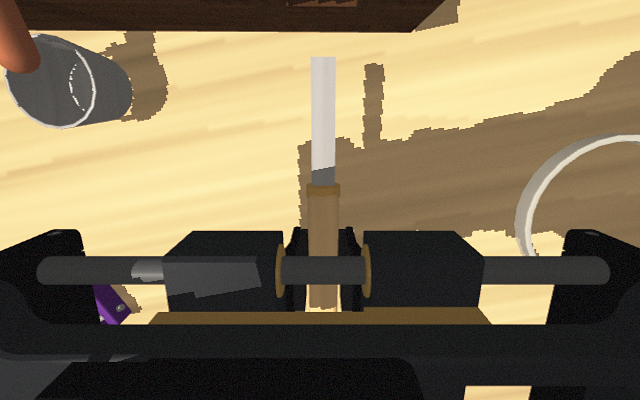

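The wrist view shows the blade straight ahead (tip (323,57)), pointing at the organizer's front face along the top of the picture. My numbers put the tip on the notch's centre line.

```bash
python3 -m crank '{"steps":[[[0,0,-0.4],[0,0,0]],[[0,0,-0.2],[0,0,0]],[[0.2,-0.04,0],[0,0,0]],[[0.3,-0.06,0],[0,0,0]],[[0,0,0],[0,0,0]],[[0,0,0],[0,0,0]]]}'
python3 -m crank '{"steps":[[[0.2,-0.04,0],[0,0,0]],[[0.2,-0.04,0],[0,0,0]],[[0.2,-0.04,0],[0,0,0]],[[0.2,-0.04,0],[0,0,0]],[[0.2,-0.04,0],[0,0,0]],[[0.14,-0.03,0],[0,0,0]],[[0,0,0],[0,0,0]],[[0,0,0],[0,0,0]]]}'
python3 - <<'E'
from h import *
c=snap('top'); P=pts(c)
cv2.imwrite('pics/t2.png',cv2.resize(c['pixels'][110:240,190:330],None,fx=4,fy=4,interpolation=cv2.INTER_CUBIC))
E
```

```text
time: 5.53
ee_pos: [0.4702, 0.132, 0.051]
eef_rot: [0.995, -0.097, 0.0, -0.0]
ft_force: [0.7, 0.3, 0.1]
width: 0.0158
grip_force: 45.0
time: 6.2
ee_pos: [0.498, 0.1266, 0.0507]
eef_rot: [0.995, -0.097, -0.0, -0.0]
ft_force: [-0.2, 0.3, -0.9]
width: 0.0157
grip_force: 45.0
```

View pics/t2.png

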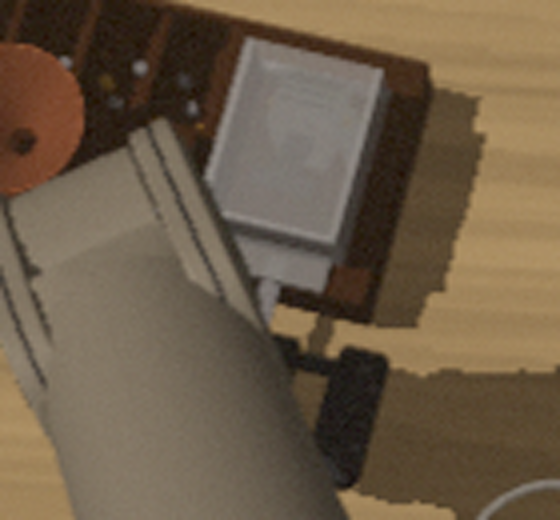

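The crop shows the blade's steel entering under the lip at about (268,285), with no contact force. Now lift along the hood's arc.

```bash
python3 -m crank '{"steps":[[[0.05,-0.01,0.48],[0,0,0]],[[0.05,-0.01,0.48],[0,0,0]],[[0.13,-0.025,0.44],[0,0,0]],[[0.13,-0.025,0.44],[0,0,0]],[[0,0,0],[0,0,0]],[[0,0,0],[0,0,0]]]}'
python3 - <<'E'
from h import *
c=snap('scene'); cv2.imwrite('pics/s2.png',cv2.resize(c['pixels'][140:270,320:480],None,fx=4,fy=4,interpolation=cv2.INTER_CUBIC))
E
```

```text
time: 6.75
ee_pos: [0.5079, 0.1249, 0.098]
eef_rot: [0.995, -0.097, 0.001, -0.0]
ft_force: [-0.2, 0.1, -1.5]
width: 0.0156
grip_force: 45.0
```

View pics/s2.png

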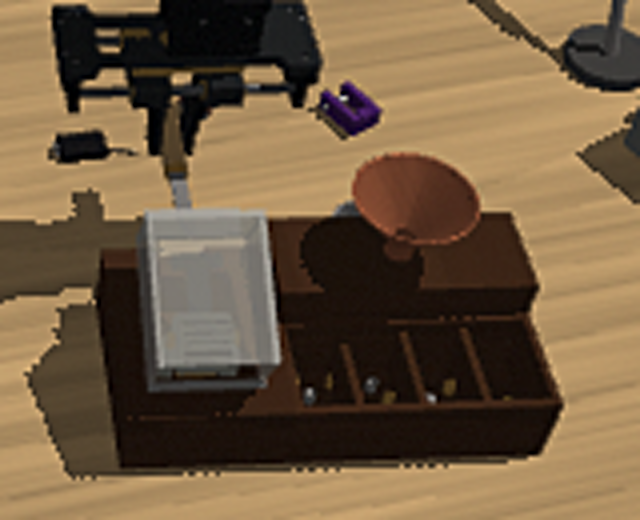

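The hood is tilting up on the blade (blade at (180,190), hood's back edge raised in the crop). Continue along the arc.

```bash
python3 -m crank '{"steps":[[[0.21,-0.04,0.4],[0,0,0]],[[0.21,-0.04,0.4],[0,0,0]],[[0.29,-0.056,0.35],[0,0,0]],[[0.29,-0.056,0.35],[0,0,0]],[[0.35,-0.07,0.28],[0,0,0]],[[0.35,-0.07,0.28],[0,0,0]],[[0,0,0],[0,0,0]]]}'
python3 -m crank '{"steps":[[[0.4,-0.08,0.2],[0,0,0]],[[0.4,-0.08,0.2],[0,0,0]],[[0.43,-0.085,0.12],[0,0,0]],[[0.43,-0.085,0.12],[0,0,0]],[[0.3,-0.06,0.04],[0,0,0]],[[0,0,0],[0,0,0]],[[0,0,0],[0,0,0]]]}'
python3 - <<'E'
from h import *
c=snap('scene'); cv2.imwrite('pics/s3.png',cv2.resize(c['pixels'][110:270,300:480],None,fx=4,fy=3.75,interpolation=cv2.INTER_CUBIC))
E
```

```text
time: 7.38
ee_pos: [0.5518, 0.116, 0.1503]
eef_rot: [0.995, -0.097, 0.001, -0.0]
ft_force: [0.8, -0.9, 0.1]
width: 0.0159
grip_force: 45.0
time: 7.97
ee_pos: [0.5982, 0.1068, 0.165]
eef_rot: [0.995, -0.097, -0.0, -0.0]
ft_force: [-0.5, 0.4, -1.1]
width: 0.0157
grip_force: 45.0
```

View pics/s3.png

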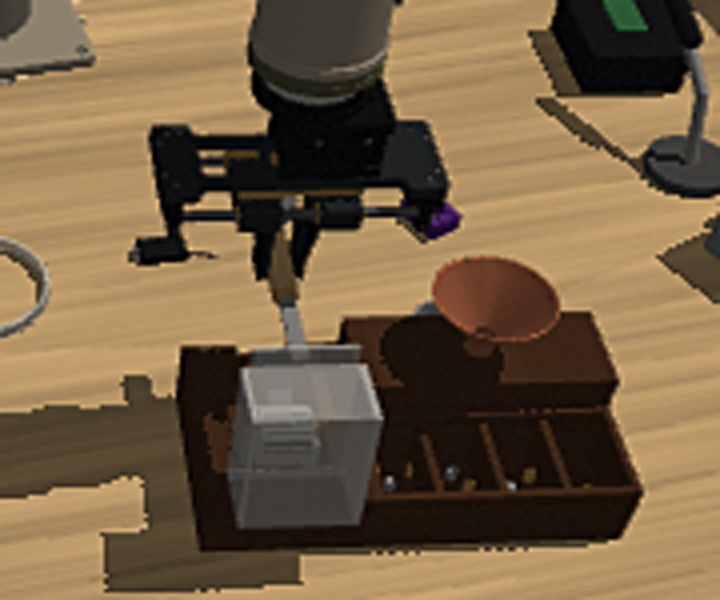

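The hood stands nearly upright, its lip at crop (305,348) touching the blade tip. Work out the angle from the lip.

Run:
```python
from h import *
c=snap('scene')
X=np.array([.9813,-.1925,0]);Y=np.array([.1925,.9813,0]);O=np.array([.6533,.0968,0])
for th in [1.2,1.3,1.4,1.5,1.6]:
    f=lambda r,y,n=0:np.round(proj(c,O+X*(.055-r*np.cos(th)+n*np.sin(th))+Y*y+[0,0,.06+r*np.sin(th)+n*np.cos(th)]))
    # crop px
    g=lambda p:(round((p[0]-300)*4),round((p[1]-110)*3.75))
    print(th,[g(f(.129,y)) for y in(-.035,.035)],'hood top face outer corners',[g(f(.107,y,.055)) for y in(-.042,.042)],[g(f(0,y,.055)) for y in(-.042,.042)])
```

```text
1.2 [(244, 311), (344, 311)] hood top face outer corners [(244, 375), (372, 371)] [(236, 506), (360, 502)]
1.3 [(248, 322), (352, 319)] hood top face outer corners [(248, 390), (376, 386)] [(236, 514), (360, 510)]
1.4 [(248, 330), (356, 330)] hood top face outer corners [(248, 405), (380, 401)] [(236, 521), (360, 514)]
1.5 [(252, 345), (360, 341)] hood top face outer corners [(252, 424), (380, 420)] [(236, 525), (356, 521)]
1.6 [(256, 356), (364, 352)] hood top face outer corners [(252, 439), (384, 435)] [(236, 529), (356, 525)]
```

Lip and corners match about 1.5 rad. Withdraw and carry the blade back to clear table.

```bash
python3 -m crank '{"steps":[[[-0.5,0.1,0],[0,0,0]],[[-1,0.2,0],[0,0,0]],[[-1,0.2,0],[0,0,0]],[[-1,0.2,0],[0,0,0]],[[-1,0.2,0],[0,0,0]],[[0,-0.5,0],[0,0,0]],[[0,-1,0],[0,0,0]],[[0,-1,0],[0,0,0]],[[0,-1,0],[0,0,0]],[[0,-1,0],[0,0,0]]]}'
python3 -m crank '{"steps":[[[0,-1,0],[0,0,0]],[[0,-1,0],[0,0,0]],[[0,-1,0],[0,0,0]],[[0,-1,0],[0,0,0]],[[0,-1,0],[0,0,0]],[[0,-1,0],[0,0,0]],[[0,-1,-0.5],[0,0,0]],[[0,-1,-0.5],[0,0,0]],[[0,-1,-1],[0,0,0]],[[0,-1,-1],[0,0,0]]]}'
python3 -m crank '{"steps":[[[0,-0.5,-1],[0,0,0]],[[0,0,-1],[0,0,0]],[[0,0,0],[0,0,0]],[[0,0,0],[0,0,0]]]}'
```

```text
time: 8.9
ee_pos: [0.4852, 0.0159, 0.1654]
eef_rot: [0.995, -0.096, 0.0, 0.0]
ft_force: [0.7, -0.5, -0.3]
width: 0.0158
grip_force: 45.0
time: 9.73
ee_pos: [0.4861, -0.2343, 0.0903]
eef_rot: [0.995, -0.096, 0.001, 0.001]
ft_force: [0.0, -0.3, -0.9]
width: 0.0156
grip_force: 45.0
time: 10.07
ee_pos: [0.485, -0.2447, 0.0398]
eef_rot: [0.995, -0.096, -0.001, -0.001]
ft_force: [0.6, -0.1, 0.4]
width: 0.0155
grip_force: 45.0
```

```bash
python3 -m crank '{"steps":[[[0,0,-0.7],[0,0,0]],[[0,0,-0.4],[0,0,0]],[[0,0,-0.25],[0,0,0]],[[0,0,-0.08],[0,0,0]],[[0,0,0],[0,0,0]],[[0,0,0],[0,0,0]]]}'
python3 -m crank '{"steps":[[[0,0,0],[0,0,0]],[[0,0,0],[0,0,0]],[[0,0,0],[0,0,0]],[[0,0,0],[0,0,0]],[[0,0,0],[0,0,0]]]}' 50 
python3 -m crank '{"steps":[[[0,0,0.5],[0,0,0]],[[0,0,1],[0,0,0]],[[0,0,1],[0,0,0]],[[0,0,1],[0,0,0]],[[0,0,1],[0,0,0]],[[0,0,1],[0,0,0]],[[0,0,1],[0,0,0]],[[0,0,1],[0,0,0]],[[0,0,0],[0,0,0]]]}'
python3 - <<'E'
from h import *
c=snap('wrist');P=pts(c)
m=(c['z_map']>0.05)&(P[...,2]>.006)&(P[...,2]<.03)&(P[...,0]>.4)&(abs(P[...,1]+.25)<.06)
q=P[m]; print(len(q),q.min(0),q.max(0))
hd=P[m&(P[...,2]>.017)]; print(np.percentile(hd[:,2],[5,50,95])); 
d=np.array([.983,-.186]); s=q[:,:2]@d
for a in np.linspace(s.min(),s.max(),8)[:-1]: 
    k=(s>=a)&(s<a+.02); print(round(a,3),np.median(q[k,2]).round(4))
E
```

```text
time: 10.57
ee_pos: [0.4863, -0.2457, 0.0053]
eef_rot: [0.995, -0.097, 0.0, 0.0]
ft_force: [0.9, 0.1, -0.7]
width: 0.0158
grip_force: 45.0
time: 10.98
ee_pos: [0.486, -0.2458, 0.0047]
eef_rot: [0.995, -0.097, 0.0, 0.0]
ft_force: [-0.3, -0.2, -0.0]
width: 0.0413
grip_force: 0.0
time: 11.73
ee_pos: [0.4881, -0.2465, 0.1984]
eef_rot: [0.995, -0.097, 0.004, 0.002]
ft_force: [1.1, 1.3, 0.4]
width: 0.0499
grip_force: 0.0
1722 [ 0.42675263 -0.27050836  0.00857518] [ 0.58437986 -0.22778626  0.022235  ]
[0.01800657 0.01947318 0.0208232 ]
0.464 0.0194
0.486 0.0195
0.509 0.0196
0.532 0.0195
0.555 0.0118
0.577 0.0112
0.6 0.0112
```

```bash
python3 -m crank '{"steps":[[[0,1,0],[0,0,0]],[[0,1,0],[0,0,0]],[[0,1,0],[0,0,0]],[[0,1,0],[0,0,0]],[[0.5,1,0],[0,0,0]],[[0.5,1,0],[0,0,0]],[[0.5,1,0],[0,0,0]],[[0.5,1,0],[0,0,0]],[[0.5,1,0],[0,0,0]],[[0.5,1,0],[0,0,0]]]}' 0 30
python3 -m crank '{"steps":[[[0.6,1,0],[0,0,0]],[[0.6,1,0],[0,0,0]],[[0.6,1,0],[0,0,0]],[[0.5,0.7,0],[0,0,0]],[[0.1,0,-0.5],[0,0,0]],[[0,0,-0.5],[0,0,0]],[[0,0,-0.5],[0,0,0]],[[0,0,0],[0,0,0]],[[0,0,0],[0,0,0]]]}'
python3 - <<'E'
from h import *
c=snap('wrist'); cv2.imwrite('pics/w3.png',c['pixels'])
c=snap('scene'); cv2.imwrite('pics/s4.png',cv2.resize(c['pixels'][110:270,300:480],None,fx=4,fy=3.75,interpolation=cv2.INTER_CUBIC))
E
```

```text
time: 12.62
ee_pos: [0.5609, 0.0055, 0.1917]
eef_rot: [0.995, -0.097, -0.0, 0.0]
ft_force: [0.7, 0.1, -0.3]
width: 0.0008
grip_force: 0.0
time: 13.37
ee_pos: [0.6199, 0.0952, 0.1534]
eef_rot: [0.995, -0.097, -0.001, 0.001]
ft_force: [0.2, 0.2, 0.3]
width: 0.0002
grip_force: 0.0
```

View pics/w3.png

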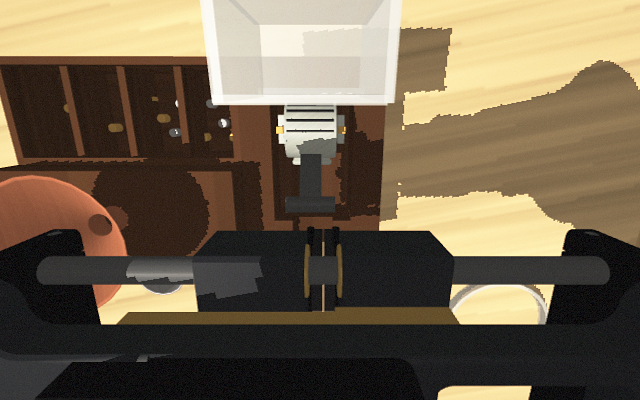

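The wrist view shows the roller at (310,204), the dial drum above it at (310,135), and the open hood behind with its lip edge at row 103. The closed fingers line up over the roller, a few mm to its right.

```bash
python3 -m crank '{"steps":[[[0.2,0.05,-0.4],[0,0,0]],[[0,0,-0.6],[0,0,0]],[[0,0,-0.5],[0,0,0]],[[0,0,-0.2],[0,0,0]],[[0,0,-0.2],[0,0,0]],[[0,0,-0.2],[0,0,0]],[[0,0,0],[0,0,0]]]}'
python3 -m crank '{"steps":[[[0,0,-0.2],[0,0,0]],[[0,0,-0.2],[0,0,0]],[[0,0,-0.2],[0,0,0]],[[0,0,-0.2],[0,0,0]],[[0,0,-0.2],[0,0,0]],[[0,0,0],[0,0,0]]]}'
```

```text
time: 14.05
ee_pos: [0.6246, 0.0986, 0.1021]
eef_rot: [0.995, -0.096, -0.001, 0.0]
ft_force: [-5.4, 1.0, 7.6]
width: 0.0005
grip_force: 3.9
time: 14.55
ee_pos: [0.6253, 0.0989, 0.0771]
eef_rot: [0.995, -0.096, -0.001, -0.0]
ft_force: [-4.1, 0.8, 5.6]
width: 0.0004
grip_force: 2.6
```

```bash
python3 -m crank '{"steps":[[[0,0,-0.2],[0,0,0]],[[0,0,-0.2],[0,0,0]],[[0,0,-0.2],[0,0,0]],[[0,0,-0.15],[0,0,0]],[[0,0,-0.15],[0,0,0]],[[0,0,-0.1],[0,0,0]],[[0,0,0],[0,0,0]],[[0,0,0],[0,0,0]]]}'
```

```text
time: 15.22
ee_pos: [0.6283, 0.0984, 0.0542]
eef_rot: [0.995, -0.097, 0.003, -0.001]
ft_force: [2.0, 0.5, 8.0]
width: 0.0007
grip_force: 3.1
```

```bash
python3 -m crank '{"steps":[[[0,0,-0.08],[0,0,0]],[[0,0,-0.06],[0,0,0]],[[0,0,0],[0,0,0]],[[0,0,0],[0,0,0]],[[0,0,0],[0,0,0]]]}'
python3 - <<'E'
from h import *
c=snap('wrist'); p=c['pixels']; a=cv2.resize(p[60:240,200:440],None,fx=3.3,fy=3.3,interpolation=cv2.INTER_CUBIC); cv2.imwrite('pics/w4.png',a)
P=pts(c)
X=np.array([.9813,-.1925,0]);Y=np.array([.1925,.9813,0]);O=np.array([.6533,.0968,0])
D=P-O; ox=D@X; oy=D@Y
m=(c['z_map']>.05)&(abs(oy)<.03)&(ox<.012)&(ox>-.045)&(P[...,2]<.1)&(P[...,2]>.025)
for u in range(280,345,8):
    for v in np.nonzero(m[:,u])[0][::6]: print(u,v,ox[v,u].round(4),oy[v,u].round(4),P[v,u,2].round(4))
print(monitor.read_state()['ee_pos'],monitor.read_state()['ft_force'])
E
```

```text
time: 15.63
ee_pos: [0.6285, 0.0984, 0.0512]
eef_rot: [0.995, -0.097, 0.003, -0.001]
ft_force: [1.2, -0.5, 10.3]
width: 0.0004
grip_force: 4.3
280 199 0.012 0.015 0.085
288 200 0.0117 0.0115 0.0856
288 230 -0.0172 0.0167 0.0468
296 200 0.0115 0.008 0.0849
296 230 -0.0173 0.0121 0.0464
304 200 0.0114 0.0045 0.0847
304 206 0.0016 0.0062 0.0605
304 212 -0.0027 0.0064 0.0575
304 218 -0.0064 0.0065 0.0566
304 224 -0.0108 0.0068 0.054
304 230 -0.0158 0.0071 0.0505
312 200 0.0116 0.0009 0.0852
312 206 0.0015 0.0019 0.0603
312 212 -0.0024 0.002 0.0584
312 218 -0.0066 0.0022 0.0561
312 224 -0.011 0.0023 0.0537
312 230 -0.0132 0.0022 0.0572
312 236 -0.0135 0.0019 0.0652
312 242 -0.0132 0.0016 0.0739
312 248 -0.0152 0.0015 0.0765
312 254 -0.015 0.0012 0.0837
312 293 -0.0258 0.0008 0.0993
312 302 -0.0303 0.0008 0.099
312 308 -0.0328 0.0008 0.0997
320 200 0.0111 -0.0026 0.0836
320 206 0.0013 -0.0023 0.0597
320 213 -0.0035 -0.0022 0.0568
320 219 -0.0078 -0.0022 0.0543
320 225 -0.0118 -0.0022 0.053
320 231 -0.0148 -0.0022 0.0546
320 237 -0.0148 -0.0023 0.0634
320 243 -0.0147 -0.0024 0.0716
320 249 -0.0151 -0.0024 0.078
320 255 -0.0148 -0.0025 0.0851
320 295 -0.0264 -0.0027 0.0998
320 307 -0.0331 -0.0026 0.0986
328 199 0.012 -0.0061 0.0849
328 205 0.0018 -0.0065 0.0594
328 211 -0.0018 -0.0066 0.0584
328 217 -0.006 -0.0066 0.0561
328 223 -0.0102 -0.0067 0.0541
328 229 -0.015 -0.0067 0.0507
328 235 -0.015 -0.0066 0.0601
328 241 -0.0149 -0.0065 0.0685
328 247 -0.0152 -0.0064 0.0753
328 253 -0.015 -0.0063 0.0825
328 293 -0.0256 -0.0061 0.0994
328 302 -0.0299 -0.0061 0.0997
328 310 -0.034 -0.0061 0.0993
336 200 0.0114 -0.0096 0.0846
336 229 -0.0137 -0.0112 0.0542
336 235 -0.013 -0.0107 0.0649
336 241 -0.0135 -0.0105 0.0719
336 247 -0.0137 -0.0102 0.0787
344 200 0.0117 -0.0131 0.0855
344 229 -0.0171 -0.0163 0.0453
[0.62846705 0.09841848 0.05113788] [ 0.76539857 -0.24893396 11.06756706]
```

View pics/w4.png

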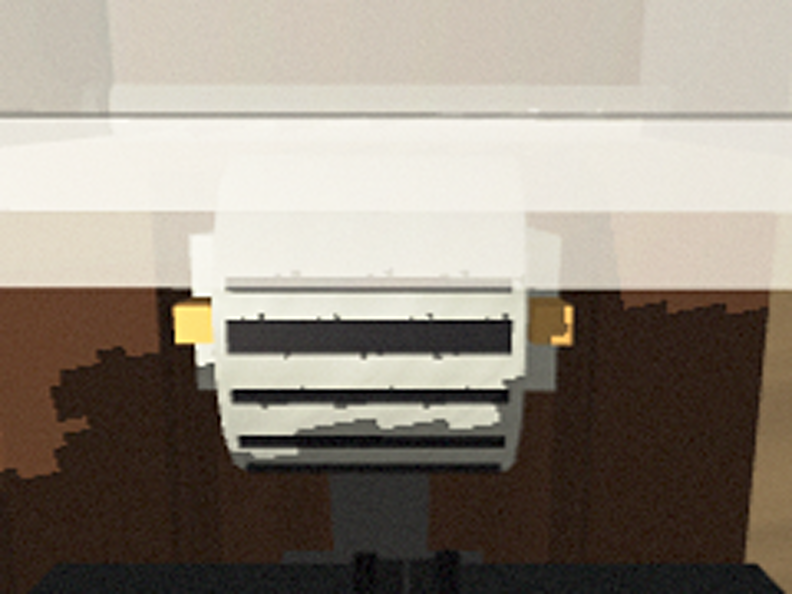

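The crop shows the broad third-click line (row 336) at the brass pointers (row 323). The lever's slope and the roller's surface also give a turn of about 1.0. Check that it stays steady.

```bash
python3 -m crank '{"steps":[[[0,0,0],[0,0,0]],[[0,0,0],[0,0,0]],[[0,0,0],[0,0,0]],[[0,0,0],[0,0,0]],[[0,0,0],[0,0,0]],[[0,0,0],[0,0,0]],[[0,0,0],[0,0,0]],[[0,0,0],[0,0,0]],[[0,0,0],[0,0,0]],[[0,0,0],[0,0,0]]]}'
python3 - <<'E'
from h import *
t=snap('top'); P=pts(t); im=t['pixels']
c=snap('wrist');P=pts(c)
X=np.array([.9813,-.1925,0]);Y=np.array([.1925,.9813,0]);O=np.array([.6533,.0968,0])
D=P-O; ox=D@X; oy=D@Y
m=(c['z_map']>.05)&(abs(oy)<.006)&(ox<.0)&(ox>-.0125)&(P[...,2]<.062)&(P[...,2]>.05)
k=np.polyfit(ox[m],P[...,2][m],1); print(m.sum(),'turn',.5+np.arctan(k[0]))
import pickle
t0=pickle.load(open('top.pkl','rb'))['pixels']; d=cv2.absdiff(im,t0).max(2)
for n,(u,v) in dict(motor=(214,265),clamp=(164,246),rec=(261,255),guard=(330,255)).items(): print(n,np.median(d[v-8:v+8,u-8:u+8]))
E
```

```text
time: 16.52
ee_pos: [0.6285, 0.0984, 0.0512]
eef_rot: [0.995, -0.097, 0.003, -0.001]
ft_force: [1.1, -0.8, 10.7]
width: 0.0006
grip_force: 4.3
373 turn 1.0103638959732468
motor 10.0
clamp 9.0
rec 19.5
guard 51.0
```

```bash
python3 -c "
from bench import ticket; print(ticket.close_job())"
```

```text
the job is handed in; nothing more can be done
None
```

I handed the job in at about 16.5 s: hood levered open to about 1.5 rad, blade back flat on the table, and the fingers holding the dial lever at the third click (about 1.01 rad, 10.7 N). Nothing was felt touching the small parts, but the final picture check was inconclusive for the guard (probably the arm's shadow), and no verdict came back.

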